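Put the mixed-up watches back on their own pads

ROBOT

A 6-joint arm with a two-finger parallel gripper is mounted at the origin on the work surface. World frame = base frame: x ahead of the robot, y to its left, z up, the work surface at z = 0. Lengths are in m, angles in rad, forces in N, time in s.
With the tool pointing down it reaches from about 0.35 to 0.85 m from the base axis. Payload 8.1 kg.
Tool frame: the origin (TCP) lies at the very end of the fingers, on their centre line; the grasp point (between the pads) lies 19 mm behind it; z points along the fingers, y is the line along which they close (so a half turn about z gives the same grasp; the last joint's range is limited). The gripper opens to 93 mm and grips with 3 to 60 N. Pads are 15 mm wide; open, the fingers measure 128 mm over their backs; the gripper's body (75 mm by 188 mm) begins 65 mm behind the grasp point.
Start: joints at [-1.209, 0.13, 1.488, -0, 1.523, -0.085], TCP at [0.259, -0.541, 0.219] pointing down, gripper open.
Joint ranges: [-2.96, 2.96], [-0.89, 2.26], [0.02, 2.5], [-1.34, 4.48], [0, 2.73], [-2.66, 2.66]. Speed limits (rad/s): [2.39, 2.39, 2.79, 3.14, 3.14, 3.14].

INTERFACE

Orientations are given as a rotation vector (axis times angle).
In Python, from plant import monitor, eyes, ticket gives the robot as it stands.
- The arm moves only by the tool arm_command, never from a script. Its argument "deltas" is a list that holds one entry, the list of rows, each a list of 6 numbers: the shift along the world's x, y, z in cm, then the turn, a rotation vector about the world's x, y, z in degrees. In form: [[[tx, ty, tz, rx, ry, rz], ...]]. A call has 1 to 12 rows; each row shifts and turns the commanded pose from where the row before left it; what a row does not reach is not made up. A row lasts 1/12 s, in which the tool goes at most 41.7 mm and 7.16 degrees, less where a joint would pass 70% of its speed; a pose out of reach is approached as far as the arm can. A call is refused whole if a number of a shift passes 4.17 or a number of a turn 7.16, either way. A call with a gripper value outside its range is refused whole. "gripper" is the opening, from -1 (shut) to 1 (fully open), set as the call begins (left out, the last holds). The fingers move at their own pace and stop on an object; "squeeze" is the grip in N (left out, the last holds). Time passes only in rows, so rows that do not move let the fingers close. It gives the time, the measured TCP pose, the force, the opening and the grip force at its end, in the units of the state.
- monitor.read_state(): the state, without advancing time (a new reading comes with each control period).
- eyes.read_camera(name): name is "scene" or "top" or "wrist"; returns the picture (480x640x3 uint8, blue, green, red); there is no depth.
- eyes.camera_model(name): a dict with "fx", "fy", "cx", "cy" (pixels), "rvec" (rotation vector, rad) and "tvec" (3), from world to camera coordinates, as OpenCV has them. Camera axes: x right, y down, z forward; pixel columns grow to the right and rows downward; lengths in m; the calibration is good to about 2 mm. A picture is of the moment at which its call begins: read the wrist's pose just before it. camera_model takes no time and is no camera call; for the wrist camera it gives the pose at the moment of the call.
- ticket.close_job(): hands the job in; it is judged then, once.
The state is a dict: "t": time; "q": joint angles; "dq": joint speeds; "joint_torque": joint torques, N m; "tool_pos": TCP position; "orientation": TCP orientation; "force": force on the tool from outside, world axes, zero at the start; "wrist_torque": the same for the moment, N m; "opening": finger opening in m; "gripper_force": force on a finger pad.
Only numpy, scipy, OpenCV 4.12 (cv2) and the standard library are available. Lean on these libraries where they do the work, as an engineer would, in place of code of your own. Each camera call takes 0.05 s, during which the arm holds its last target. There are 200 camera calls.

TASK

The four watches on the watchmaker's bench stand on each other's pads: swap them round, parking a watch on the empty grey pad where needed, until each one stands face up, inside the brass ring, on the pad of its own colour. Keep them upright and lower them into place rather than dropping them, and leave the copper loupe where it stands.

Things in the scene. Friction and masses are not known exactly. Their poses are not given: they have to be found in the camera images.
- watch_blue: Loose watch with a blue dial, face up in a plain round blue plastic holder: one rigid piece, about 110 g. Holder: upright cylinder 48 mm in diameter, 24 mm high, to be gripped across its diameter in any direction; above it the steel watch case, 41 mm in diameter, up to 34 mm above the underside. Origin: centre of the holder's underside; z up. Its turn about z does not matter.
- watch_green: Loose watch with a green dial, face up in a plain round green plastic holder: one rigid piece, about 110 g. Holder: upright cylinder 48 mm in diameter, 24 mm high, to be gripped across its diameter in any direction; above it the steel watch case, 41 mm in diameter, up to 34 mm above the underside. Origin: centre of the holder's underside; z up. Its turn about z does not matter.
- watch_red: Loose watch with a red dial, face up in a plain round red plastic holder: one rigid piece, about 110 g. Holder: upright cylinder 48 mm in diameter, 24 mm high, to be gripped across its diameter in any direction; above it the steel watch case, 41 mm in diameter, up to 34 mm above the underside. Origin: centre of the holder's underside; z up. Its turn about z does not matter.
- watch_yellow: Loose watch with a yellow dial, face up in a plain round yellow plastic holder: one rigid piece, about 110 g. Holder: upright cylinder 48 mm in diameter, 24 mm high, to be gripped across its diameter in any direction; above it the steel watch case, 41 mm in diameter, up to 34 mm above the underside. Origin: centre of the holder's underside; z up. Its turn about z does not matter.
- pad_blue: Fixed flat round blue rubber pad, 92 mm in diameter, 4 mm thick, lying on the bench (z = 0), with a thin brass ring of 75 mm inner diameter inlaid round its centre. Home of the blue watch; at the start a watch of another colour stands on it. Origin: centre of its underside; its top is 4 mm higher.
- pad_green: Fixed flat round green rubber pad, 92 mm in diameter, 4 mm thick, lying on the bench (z = 0), with a thin brass ring of 75 mm inner diameter inlaid round its centre. Home of the green watch; at the start a watch of another colour stands on it. Origin: centre of its underside; its top is 4 mm higher.
- pad_red: Fixed flat round red rubber pad, 92 mm in diameter, 4 mm thick, lying on the bench (z = 0), with a thin brass ring of 75 mm inner diameter inlaid round its centre. Home of the red watch; at the start a watch of another colour stands on it. Origin: centre of its underside; its top is 4 mm higher.
- pad_yellow: Fixed flat round yellow rubber pad, 92 mm in diameter, 4 mm thick, lying on the bench (z = 0), with a thin brass ring of 75 mm inner diameter inlaid round its centre. Home of the yellow watch; at the start a watch of another colour stands on it. Origin: centre of its underside; its top is 4 mm higher.
- pad_spare: Fixed flat round light grey pad, same size as the coloured ones (92 mm in diameter, 4 mm thick, brass ring), empty at the start: the free spot for parking a watch. Origin: centre of its underside.
- loupe: Loose copper eyeglass loupe, 32 mm in diameter at the foot, 30 mm high, standing on the bench among the pads, at least 90 mm from any pad's centre; leave it alone. Origin: centre of its underside; z up. (Also there, beyond the pads: brass tweezers lying flat near x = 0.74, y = 0; a fixed screwdriver stand, 100 mm wide, 123 mm high, at x = 0.55, y = -0.47.)
Not all that is in view belongs to the job. Of the things shaped like the pad_red, the red one is meant.

How it is judged:
At the end, for the whole second after the job is handed in: Each watch stands on the pad of its own colour, its centre within 13 mm of the pad's centre (inside the brass ring), its underside on the pad's top (1 to 8 mm above the pad's underside), tilted by less than 0.1 rad, at rest (under 0.02 m/s) and not touched by the fingers (horizontal distance between watch_blue and pad_blue below 0.013 m and z of watch_blue in the frame of pad_blue between 0.001 and 0.008 m and angle between each of watch_blue, watch_green, watch_red, watch_yellow's own z axis and vertical below 0.1 rad and linear speed of each of watch_blue, watch_green, watch_red, watch_yellow below 0.02 m/s and contact force between the fingers and watch_blue below 0.05 N and horizontal distance between watch_green and pad_green below 0.013 m and z of watch_green in the frame of pad_green between 0.001 and 0.008 m and contact force between the fingers and watch_green below 0.05 N and horizontal distance between watch_red and pad_red below 0.013 m and z of watch_red in the frame of pad_red between 0.001 and 0.008 m and contact force between the fingers and watch_red below 0.05 N and horizontal distance between watch_yellow and pad_yellow below 0.013 m and z of watch_yellow in the frame of pad_yellow between 0.001 and 0.008 m and contact force between the fingers and watch_yellow below 0.05 N).
It fails at once if the loupe was displaced by more than 15 mm (distance of loupe from where it was at the start of the episode above 0.015 m).
It fails at once if a watch was dropped or flung (faster than 0.5 m/s with no finger on it, as after falling 13 mm) ((linear speed of watch_blue above 0.5 m/s and contact force between the fingers and watch_blue below 0.05 N) or (linear speed of watch_green above 0.5 m/s and contact force between the fingers and watch_green below 0.05 N) or (linear speed of watch_red above 0.5 m/s and contact force between the fingers and watch_red below 0.05 N) or (linear speed of watch_yellow above 0.5 m/s and contact force between the fingers and watch_yellow below 0.05 N)).
It fails at once if a watch was tipped by more than 40 degrees (angle between any of watch_blue, watch_green, watch_red, watch_yellow's own z axis and vertical above 0.7 rad).
It also fails if it takes over 106 s, if anything falls off the work surface, if the arm or the gripper's body presses on something with over 40 N, if the wrist force passes 120 N, or if a joint passes its speed limit or range.

## Working session

There is one attempt and no reset: what is moved stays moved. The work goes in short steps, Python scripts to look and compute and a tool call to move; the robot and the scene stay as the last step left them, time stands still between calls to the robot, and variables do not carry over. Pictures are saved under pics/ and viewed, at most 14 in all, crops included, and the job is handed in when it is done.

Besides the shell and the picture viewer there is one more tool, called after "Request:" as name(argument=value, ...), one argument or row to a line, values as JSON. arm_command: Moves the arm, as the interface text tells. Its arguments: {"type":"object","properties":{"deltas":{"type":"array"},"gripper":{"type":"number"},"squeeze":{"type":"number"}},"required":["deltas"]}

```bash
mkdir -p pics; ls
python3 - <<'E'
from plant import monitor, eyes, ticket
import cv2
s=monitor.read_state();print({k:s[k] for k in('t','tool_pos','orientation','opening','force')})
for n in('top','scene'):
    cv2.imwrite(f'pics/{n}0.png',eyes.read_camera(n)); print(n,eyes.camera_model(n))
E
```

```text
pics
{'t': 0.0, 'tool_pos': array([ 0.25905825, -0.54055176,  0.21759072]), 'orientation': array([-3.06173336e+00, -6.95555000e-01,  3.82336160e-04]), 'opening': 0.0930160867548259, 'force': array([-0.3675172 ,  0.17638057, -0.33235693])}
top {'fx': 476.23596300100235, 'fy': 476.23596300100235, 'cx': 320.32119123020476, 'cy': 240.7311007359169, 'rvec': array([ 2.15826483, -2.20551287,  0.14143641]), 'tvec': array([-0.01638416,  0.55026165,  0.90503131])}
scene {'fx': 503.2090170770542, 'fy': 503.2090170770542, 'cx': 318.68095382661465, 'cy': 230.91705292024605, 'rvec': array([ 1.34616424,  2.16250096, -0.94888937]), 'tvec': array([ 0.2557815 , -0.2856809 ,  1.17133432])}
```

View pics/top0.png

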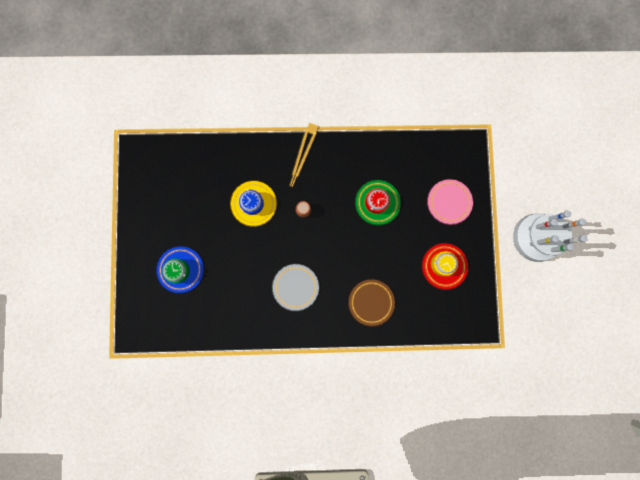

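View pics/scene0.png

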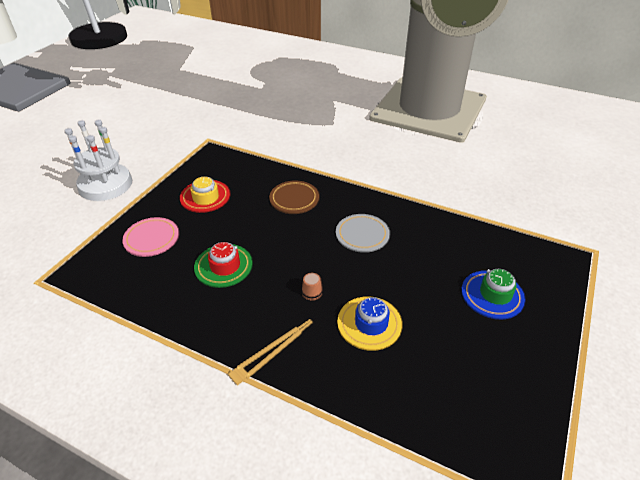

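Top view (u,v):
- Blue watch is at (251,202) on the yellow pad (253,203).
- Red watch is at (377,201) on the green pad (378,202).
- Yellow watch is at (445,264) on the red pad (445,266).
- Green watch is at (175,269) on the blue pad (180,270).
- The spare pad is at (296,287) and the loupe at (303,209).

The candidates for pad_red are the red disc (445,266), the pink disc (450,202) and the brown disc (371,302). The saturated red one with the brass ring and a watch on it fits the description. The spare is the light grey disc.

```bash
cat > h.py <<'E'
from plant import monitor, eyes, ticket
import cv2, numpy as np
from scipy.spatial.transform import Rotation as R
from scipy.optimize import minimize
RNG={'blue':[(105,130)],'green':[(45,80)],'red':[(0,7),(173,180)],'yellow':[(20,32)]}
def mask(img,c):
    h=cv2.cvtColor(img,cv2.COLOR_BGR2HSV)
    m=np.zeros(img.shape[:2],np.uint8)
    for a,b in RNG[c]: m|=cv2.inRange(h,(a,140,50),(b,255,255))
    return m
def K(m): return np.array([[m['fx'],0,m['cx']],[0,m['fy'],m['cy']],[0,0,1]])
def unproj(m,uv,z):
    A=cv2.Rodrigues(m['rvec'])[0]; d=A.T@np.linalg.inv(K(m))@[uv[0],uv[1],1]; o=-A.T@m['tvec']
    return (o+d*(z-o[2])/d[2])[:2]
def proj(m,p): return cv2.projectPoints(np.float64(p),m['rvec'],m['tvec'],K(m),None)[0][:,0]
def comps(img,c,amin=150):
    n,l,s,cen=cv2.connectedComponentsWithStats(mask(img,c))
    return [(int(s[i,4]),cen[i].round(1),l==i) for i in range(1,n) if s[i,4]>amin]
def centre(h): M=cv2.moments(h); return np.array([M['m10'],M['m01']])/M['m00']
def hull(pts): return cv2.convexHull(np.float32(pts).reshape(-1,1,2))
a=np.linspace(0,2*np.pi,60); C=np.c_[np.cos(a),np.sin(a)]
def circ(xy,r,z): return np.c_[xy+r*C,np.full(60,z)]
MODEL={'pad':lambda xy:circ(xy,.046,.004),
 'watch':lambda xy:np.r_[circ(xy,.024,.004),circ(xy,.024,.028),circ(xy,.0185,.037)]}
def locate(m,blobmask,kind):
    yy,xx=np.nonzero(blobmask); c=centre(hull(np.c_[xx,yy])); xy=unproj(m,c,.004)
    for _ in range(6): xy=xy+unproj(m,c,.01)-unproj(m,centre(hull(proj(m,MODEL[kind](xy)))),.01)
    return xy
E
python3 - <<'E'
from h import *
s=monitor.read_state();print(R.from_rotvec(s['orientation']).as_matrix().round(3))
for n in('top','scene'):
    img=cv2.imread(f'pics/{n}0.png');m=eyes.camera_model(n);print(n)
    for c in RNG:
        for A,cen,b in comps(img,c): print(c,A,cen,'pad',locate(m,b,'pad').round(4),'watch',locate(m,b,'watch').round(4))
m=eyes.camera_model('top')
print('spare',unproj(m,(295.5,287.5),.004),'loupe',unproj(m,(303,209),.02))
img=cv2.imread('pics/top0.png');cv2.imwrite('pics/crop1.png',cv2.resize(img[170:330,330:490],None,fx=3.75,fy=3.75,interpolation=cv2.INTER_CUBIC))
cv2.imwrite('pics/crop2.png',cv2.resize(img[170:330,145:345],None,fx=3.75,fy=3.75,interpolation=cv2.INTER_CUBIC))
E
```

```text
[[ 0.902  0.432 -0.001]
 [ 0.432 -0.902  0.002]
 [ 0.    -0.002 -1.   ]]
top
blue 177 [249.9 200.3] pad [0.6377 0.1115] watch [0.6349 0.1099]
blue 499 [180.  269.5] pad [0.5011 0.2515] watch [0.5003 0.2479]
blue 509 [183.7 268. ] pad [0.5014 0.2517] watch [0.5006 0.2481]
green 948 [377.8 203. ] pad [ 0.6289 -0.147 ] watch [ 0.6263 -0.1449]
green 159 [172.8 270.5] pad [0.4998 0.2648] watch [0.499 0.261]
red 180 [378.3 198.8] pad [ 0.6357 -0.1492] watch [ 0.6329 -0.147 ]
red 999 [444.9 267.4] pad [ 0.4966 -0.2783] watch [ 0.4958 -0.2743]
yellow 3550 [296.6 236.9] pad [0.5546 0.0046] watch [0.5528 0.0045]
yellow 1253 [253.9 203.6] pad [0.6318 0.1052] watch [0.629  0.1036]
yellow 201 [447.1 262.7] pad [ 0.5028 -0.2835] watch [ 0.502  -0.2795]
scene
blue 582 [491.7 300.7] pad [0.5042 0.2541] watch [0.5183 0.2543]
blue 654 [488.9 297.6] pad [0.5036 0.2533] watch [0.5177 0.2536]
blue 266 [372.3 307.1] pad [0.6043 0.1014] watch [0.6158 0.1052]
blue 424 [371.  324.6] pad [0.6256 0.1081] watch [0.6367 0.1117]
green 498 [223.2 270.6] pad [ 0.6312 -0.1432] watch [ 0.6423 -0.1338]
green 463 [221.1 269.1] pad [ 0.6311 -0.1434] watch [ 0.6422 -0.1339]
green 204 [501.6 277.3] pad [0.4625 0.2582] watch [0.4776 0.2584]
green 436 [495.4 293.7] pad [0.4911 0.2572] watch [0.5055 0.2574]
red 611 [205.2 198.9] pad [ 0.4994 -0.2732] watch [ 0.5139 -0.2604]
red 198 [222.  249.9] pad [ 0.6022 -0.1649] watch [ 0.614  -0.1549]
red 397 [224.7 265.4] pad [ 0.6233 -0.1466] watch [ 0.6346 -0.137 ]
yellow 485 [195.8   8. ] pad [-0.295  -0.8815] watch [-0.2594 -0.8522]
yellow 305 [204.9 196. ] pad [ 0.4928 -0.2786] watch [ 0.5074 -0.2656]
yellow 1640 [367.9 327.6] pad [0.633  0.1079] watch [0.6439 0.1115]
spare [0.45979686 0.02252049] loupe [0.61476606 0.00446614]
```

View pics/crop1.png

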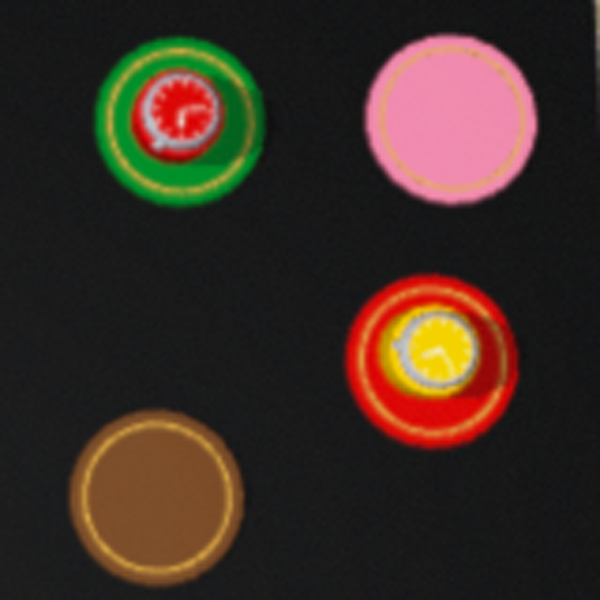

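View pics/crop2.png

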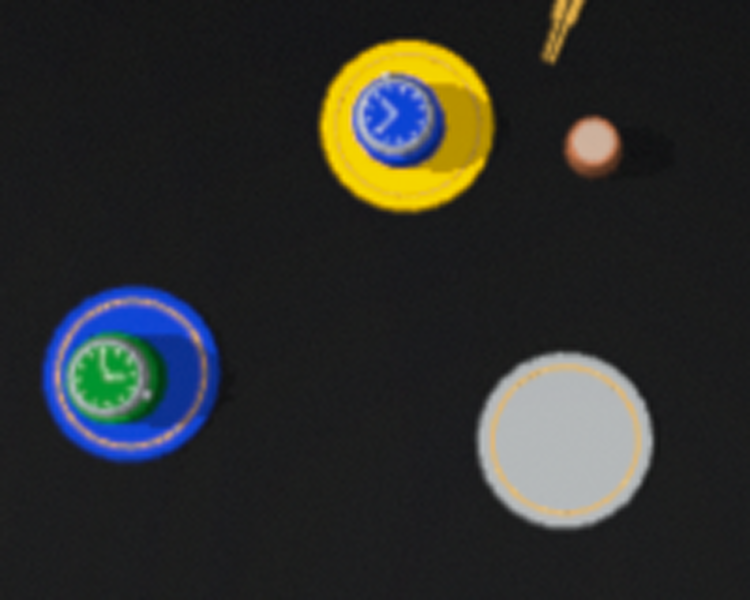

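The crops confirm it. pad_red is the vivid red disc at crop (432,361), carrying the yellow watch. The pink disc at (451,119) and brown disc at (157,497) are decoys. I'll use these hand-read centres: pads by outline and watches by the steel case's top circle.

Run:
```python
from h import *
m=eyes.camera_model('top')
f=lambda x,y,u0:(u0+(x+.5)/3.75-.5,170+(y+.5)/3.75-.5)
for n,x,y,u0,z in [('padG',180.5,121.5,330,.004),('padR',432,361,330,.004),('padY',407,125.5,145,.004),('padB',131,374,145,.004),('spare',565,440.5,145,.004),
 ('red',182,110,330,.037),('yellow',438.5,349.5,330,.037),('blue',395,114,145,.037),('green',106.5,377,145,.037),('loupe',593,140,145,.03)]:
    print(n,unproj(m,f(x,y,u0),z).round(4))
```

```text
padG [ 0.629  -0.1477]
padR [ 0.4962 -0.2787]
padY [0.6314 0.1049]
padB [0.5008 0.2516]
spare [0.4606 0.0229]
red [ 0.6291 -0.1437]
yellow [ 0.5007 -0.2728]
blue [0.6315 0.1074]
green [0.498  0.2552]
loupe [0.6171 0.0048]
```

Request:
arm_command(
  deltas=[
    [[1.55, 2.7, 0, 0, 0, 2.68], [1.55, 2.7, 0, 0, 0, 2.68], [1.55, 2.7, 0, 0, 0, 2.68], [1.55, 2.7, 0, 0, 0, 2.68], [1.55, 2.7, 0, 0, 0, 2.68], [1.55, 2.7, 0, 0, 0, 2.68], [1.55, 2.7, 0, 0, 0, 2.68], [1.55, 2.7, 0, 0, 0, 2.68], [1.55, 2.7, 0, 0, 0, 2.68], [1.55, 2.7, 0, 0, 0, 2.68], [1.55, 2.7, 0, 0, 0, 2.68], [1.55, 2.7, 0, 0, 0, 2.68]],
  ],
  gripper=1,
)

```text
t: 1.1
tool_pos: [0.4455, -0.2155, 0.2183]
orientation: [-2.749, -1.52, 0.0]
force: [-0.2, -0.5, -0.5]
opening: 0.093
gripper_force: 0.0
```

Request:
arm_command(
  deltas=[
    [[1.55, 2.7, -1, 0, 0, 2.68], [1.55, 2.7, -1, 0, 0, 2.68], [1.55, 2.7, -1, 0, 0, 2.68], [1.55, 2.7, -1, 0, 0, 2.68], [1.55, 2.7, -1, 0, 0, 2.68], [1.55, 2.7, -1, 0, 0, 2.68], [1.55, 2.7, -1, 0, 0, 2.68], [1.55, 2.7, -1, 0, 0, 2.68], [1.55, 2.7, -1, 0, 0, 2.68], [1.55, 2.7, -1, 0, 0, 2.68], [1.55, 2.7, 0, 0, 0, 2.68], [0, 0, 0, 0, 0, 0]],
  ],
)

```text
t: 2.1
tool_pos: [0.6163, 0.0846, 0.1169]
orientation: [-2.266, -2.173, -0.0]
force: [0.5, 0.5, 0.2]
opening: 0.0932
gripper_force: 0.0
```

Request:
arm_command(
  deltas=[
    [[1, 1.3, 0, 0, 0, 2.4], [0.5, 1, 0, 0, 0, 0], [0, 0, 0, 0, 0, 0], [0, 0, -2, 0, 0, 0], [0, 0, -2, 0, 0, 0], [0, 0, -2, 0, 0, 0], [0, 0, -1, 0, 0, 0], [0, 0, 0, 0, 0, 0], [0, 0, 0, 0, 0, 0]],
  ],
)

```text
t: 2.85
tool_pos: [0.6302, 0.1023, 0.0485]
orientation: [-2.229, -2.213, 0.002]
force: [0.6, -0.2, 0.0]
opening: 0.0932
gripper_force: 0.0
```

Run:
```python
from h import *
s=monitor.read_state();print(s['tool_pos'],s['q'].round(2) if hasattr(s['q'],'round') else s['q']); m=eyes.camera_model('wrist')
cv2.imwrite('pics/w1.png',eyes.read_camera('wrist')); print(proj(m,[[.6315,.1074,.037],[.6314,.1049,.004],s['tool_pos']]))
```

```text
[0.63020732 0.1023451  0.04847172] [ 0.08  0.37  1.53 -0.    1.24  0.09]
[[316.8325686  268.83267831]
 [316.42282717 254.44901718]
 [314.26011789 287.0676836 ]]
```

View pics/w1.png

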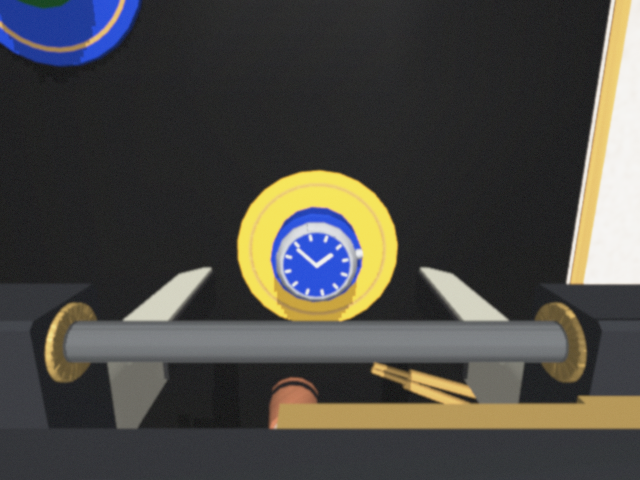

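The wrist picture shows the blue dial at (316,262), between the fingers, with the yellow pad at (317,246). Both sit about 3 mm further in +y than the top-camera estimate. I'll split the difference and descend.

Request:
arm_command(
  deltas=[
    [[0.1, 0.7, 0, 0, 0, 0], [0, 0, 0, 0, 0, 0], [0, 0, -1.5, 0, 0, 0], [0, 0, -1.5, 0, 0, 0], [0, 0, -1, 0, 0, 0], [0, 0, 0, 0, 0, 0], [0, 0, 0, 0, 0, 0], [0, 0, 0, 0, 0, 0]],
  ],
)

```text
t: 3.57
tool_pos: [0.6319, 0.1099, 0.0088]
orientation: [-2.228, -2.214, -0.0]
force: [0.6, -0.3, -0.1]
opening: 0.093
gripper_force: 0.0
```

Tracking is exact, so I'll close and lift.

Request:
arm_command(
  deltas=[
    [[0, 0, 0, 0, 0, 0], [0, 0, 0, 0, 0, 0], [0, 0, 0, 0, 0, 0], [0, 0, 0, 0, 0, 0], [0, 0, 0, 0, 0, 0], [0, 0, 0, 0, 0, 0], [0, 0, 0, 0, 0, 0], [0, 0, 0, 0, 0, 0], [0, 0, 0, 0, 0, 0], [0, 0, 0, 0, 0, 0]],
  ],
  gripper=-1,
  squeeze=20,
)

```text
t: 4.4
tool_pos: [0.6317, 0.1099, 0.0087]
orientation: [-2.228, -2.214, 0.0]
force: [0.2, -0.0, 1.0]
opening: 0.0463
gripper_force: 20.0
```

Request:
arm_command(
  deltas=[
    [[0, 0, 0.5, 0, 0, 0], [0, 0, 1, 0, 0, 0], [0, 0, 2, 0, 0, 0], [0, 0, 2, 0, 0, 0], [0, 0, 1.5, 0, 0, 0], [0, 0, 0, 0, 0, 0]],
  ],
)

```text
t: 4.9
tool_pos: [0.6349, 0.1102, 0.0841]
orientation: [2.225, 2.211, 0.009]
force: [2.1, -0.3, 1.7]
opening: 0.0464
gripper_force: 20.0
```

Request:
arm_command(
  deltas=[
    [[-1, -0.5, 0, 0, 0, 0], [-2, -1, 0, 0, 0, 0], [-2, -1, 0, 0, 0, 0], [-2.5, -1.2, 0, 0, 0, 0], [-2.5, -1.2, 0, 0, 0, 0], [-2.5, -1.2, 0, 0, 0, 0], [-2, -1, 0, 0, 0, 0], [-1.6, -0.8, 0, 0, 0, 0], [-1, -0.5, 0, 0, 0, 0], [0, 0, 0, 0, 0, 0], [0, 0, 0, 0, 0, 0]],
  ],
)

```text
t: 5.82
tool_pos: [0.4607, 0.0258, 0.0785]
orientation: [2.229, 2.213, 0.001]
force: [-0.0, -0.3, -0.3]
opening: 0.0461
gripper_force: 20.0
```

Request:
arm_command(
  deltas=[
    [[0, 0, -1.5, 0, 0, 0], [0, 0, -1.5, 0, 0, 0], [0, 0, -1.5, 0, 0, 0], [0, 0, -1, 0, 0, 0], [0, 0, -0.5, 0, 0, 0], [0, 0, 0, 0, 0, 0], [0, 0, 0, 0, 0, 0]],
  ],
)

```text
t: 6.4
tool_pos: [0.4611, 0.026, 0.0188]
orientation: [-2.228, -2.214, 0.0]
force: [0.3, -1.3, -0.3]
opening: 0.0465
gripper_force: 20.0
```

Request:
arm_command(
  deltas=[
    [[0, 0, -0.3, 0, 0, 0], [0, 0, -0.3, 0, 0, 0], [0, 0, -0.2, 0, 0, 0], [0, 0, -0.1, 0, 0, 0], [0, 0, -0.1, 0, 0, 0], [0, 0, 0, 0, 0, 0], [0, 0, 0, 0, 0, 0]],
  ],
)

```text
t: 6.98
tool_pos: [0.4608, 0.0259, 0.0087]
orientation: [2.228, 2.214, 0.0]
force: [0.1, -0.3, -1.6]
opening: 0.0463
gripper_force: 20.0
```

Request:
arm_command(
  deltas=[
    [[0, 0, 0, 0, 0, 0], [0, 0, 0, 0, 0, 0], [0, 0, 0, 0, 0, 0], [0, 0, 0, 0, 0, 0], [0, 0, 0, 0, 0, 0], [0, 0, 0, 0, 0, 0], [0, 0, 0, 0, 0, 0], [0, 0, 0, 0, 0, 0]],
  ],
  gripper=1,
)

```text
t: 7.65
tool_pos: [0.4608, 0.0259, 0.0086]
orientation: [-2.228, -2.214, 0.0]
force: [-0.3, -1.0, 0.3]
opening: 0.0918
gripper_force: 0.0
```

Request:
arm_command(
  deltas=[
    [[0, 0, 1, 0, 0, 0], [0, 0, 2, 0, 0, 0], [0, 0, 3, 0, 0, 0], [0, 0, 3, 0, 0, 0], [0, 0, 0, 0, 0, 0]],
  ],
)

```text
t: 8.07
tool_pos: [0.4649, 0.0257, 0.1058]
orientation: [2.223, 2.209, 0.01]
force: [1.6, -0.8, -0.1]
opening: 0.093
gripper_force: 0.0
```

Request:
arm_command(
  deltas=[
    [[0.2, -1.5, 0, 0, 0, 0], [0.3, -2.5, 0, 0, 0, 0], [0.4, -3, 0, 0, 0, 0], [0.5, -3.5, 0, 0, 0, 0], [0.5, -3.5, 0, 0, 0, 0], [0.5, -3.5, 0, 0, 0, 0], [0.5, -3.5, 0, 0, 0, 0], [0.4, -3.2, 0, 0, 0, 0], [0.4, -2.5, 0, 0, 0, 0], [0.2, -2, 0, 0, 0, 0], [0.1, -1, 0, 0, 0, 0], [0, 0, 0, 0, 0, 0]],
  ],
)

```text
t: 9.07
tool_pos: [0.5007, -0.2729, 0.0989]
orientation: [2.23, 2.212, -0.0]
force: [0.5, 0.1, 0.2]
opening: 0.0928
gripper_force: 0.0
```

Request:
arm_command(
  deltas=[
    [[0, 0, -1, 0, 0, 0], [0, 0, -2, 0, 0, 0], [0, 0, -1.5, 0, 0, 0], [0, 0, -0.5, 0, 0, 0], [0, 0, 0, 0, 0, 0], [0, 0, 0, 0, 0, 0]],
  ],
)

```text
t: 9.57
tool_pos: [0.5007, -0.27, 0.0485]
orientation: [-2.227, -2.215, 0.0]
force: [0.1, 0.0, 0.3]
opening: 0.0931
gripper_force: 0.0
```

Run:
```python
from h import *
s=monitor.read_state();print(s['tool_pos'],s['orientation'],s['q'].round(2)); m=eyes.camera_model('wrist')
cv2.imwrite('pics/w2.png',eyes.read_camera('wrist')); print(proj(m,[[.5007,-.2728,.037],[.4962,-.2787,.004],s['tool_pos']]))
```

```text
[ 0.50070822 -0.26998376  0.04852965] [-2.22667348e+00 -2.21501403e+00  3.43087313e-05] [-0.58  0.19  1.74  0.    1.21 -0.58]
[[314.34721646 283.8230502 ]
 [306.81133726 272.94745485]
 [314.30163844 287.09410998]]
```

View pics/w2.png

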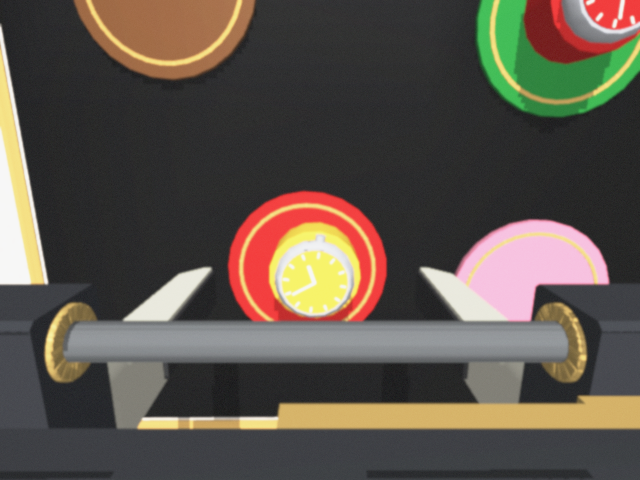

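The yellow dial is at (315,279), centred between the fingers, so I'll grip and lift.

Request:
arm_command(
  deltas=[
    [[0, 0, -1.5, 0, 0, 0], [0, 0, -1.5, 0, 0, 0], [0, 0, -1, 0, 0, 0], [0, 0, 0, 0, 0, 0], [0, 0, 0, 0, 0, 0]],
  ],
)

```text
t: 10.03
tool_pos: [0.5007, -0.2709, 0.0088]
orientation: [-2.228, -2.214, 0.0]
force: [0.5, -0.5, -0.6]
opening: 0.0928
gripper_force: 0.0
```

Request:
arm_command(
  deltas=[
    [[0, 0, 0, 0, 0, 0], [0, 0, 0, 0, 0, 0], [0, 0, 0, 0, 0, 0], [0, 0, 0, 0, 0, 0], [0, 0, 0, 0, 0, 0], [0, 0, 0, 0, 0, 0], [0, 0, 0, 0, 0, 0], [0, 0, 0, 0, 0, 0], [0, 0, 0, 0, 0, 0], [0, 0, 0, 0, 0, 0]],
  ],
  gripper=-1,
  squeeze=20,
)

```text
t: 10.87
tool_pos: [0.5007, -0.2711, 0.0086]
orientation: [-2.228, -2.214, 0.0]
force: [-0.6, -0.2, 1.1]
opening: 0.046
gripper_force: 20.0
```

Request:
arm_command(
  deltas=[
    [[0, 0, 0.5, 0, 0, 0], [0, 0, 1, 0, 0, 0], [0, 0, 2, 0, 0, 0], [0, 0, 2, 0, 0, 0], [0, 0, 1.5, 0, 0, 0], [0, 0, 0, 0, 0, 0]],
  ],
)

```text
t: 11.37
tool_pos: [0.5033, -0.2727, 0.0835]
orientation: [2.224, 2.21, 0.002]
force: [0.1, -0.9, -2.0]
opening: 0.0463
gripper_force: 20.0
```

Request:
arm_command(
  deltas=[
    [[0.5, 1.5, 0, 0, 0, 0], [1, 3, 0, 0, 0, 0], [1, 3, 0, 0, 0, 0], [1, 3, 0, 0, 0, 0], [1, 3, 0, 0, 0, 0], [1, 3, 0, 0, 0, 0], [1, 3, 0, 0, 0, 0], [1, 3, 0, 0, 0, 0], [1, 3, 0, 0, 0, 0], [1, 3, 0, 0, 0, 0], [1, 3, 0, 0, 0, 0], [1, 3, 0, 0, 0, 0]],
  ],
)

```text
t: 12.37
tool_pos: [0.6156, 0.0755, 0.0779]
orientation: [-2.228, -2.214, 0.001]
force: [-0.2, -0.5, -0.9]
opening: 0.0464
gripper_force: 20.0
```

Request:
arm_command(
  deltas=[
    [[1, 2.3, 0, 0, 0, 0], [0.6, 1, 0, 0, 0, 0], [0, 0, 0, 0, 0, 0], [0, 0, 0, 0, 0, 0], [0, 0, -1.5, 0, 0, 0], [0, 0, -1.5, 0, 0, 0], [0, 0, -1.5, 0, 0, 0], [0, 0, -1, 0, 0, 0], [0, 0, -0.5, 0, 0, 0], [0, 0, 0, 0, 0, 0], [0, 0, 0, 0, 0, 0]],
  ],
)

```text
t: 13.28
tool_pos: [0.6318, 0.1062, 0.0189]
orientation: [2.229, 2.214, -0.0]
force: [0.5, 0.3, -0.1]
opening: 0.0465
gripper_force: 20.0
```

Request:
arm_command(
  deltas=[
    [[0, 0.1, -0.3, 0, 0, 0], [0, 0, -0.3, 0, 0, 0], [0, 0, -0.2, 0, 0, 0], [0, 0, -0.1, 0, 0, 0], [0, 0, -0.1, 0, 0, 0], [0, 0, 0, 0, 0, 0], [0, 0, 0, 0, 0, 0]],
  ],
)

```text
t: 13.87
tool_pos: [0.6318, 0.108, 0.0087]
orientation: [2.228, 2.215, 0.0]
force: [0.2, -0.1, -1.0]
opening: 0.0464
gripper_force: 20.0
```

Request:
arm_command(
  deltas=[
    [[0, 0, 0, 0, 0, 0], [0, 0, 0, 0, 0, 0], [0, 0, 0, 0, 0, 0], [0, 0, 0, 0, 0, 0], [0, 0, 0, 0, 0, 0], [0, 0, 0, 0, 0, 0], [0, 0, 0, 0, 0, 0], [0, 0, 0, 0, 0, 0]],
  ],
  gripper=1,
)

```text
t: 14.53
tool_pos: [0.6318, 0.1079, 0.0087]
orientation: [2.228, 2.214, 0.0]
force: [0.9, -0.2, -0.9]
opening: 0.0916
gripper_force: 0.0
```

Request:
arm_command(
  deltas=[
    [[0, 0, 1, 0, 0, 0], [0, 0, 2, 0, 0, 0], [0, 0, 3, 0, 0, 0], [0, 0, 3, 0, 0, 0], [0, 0, 0, 0, 0, 0]],
  ],
)

```text
t: 14.95
tool_pos: [0.6363, 0.1084, 0.1073]
orientation: [2.223, 2.209, 0.014]
force: [1.4, -0.2, 1.1]
opening: 0.0928
gripper_force: 0.0
```

Request:
arm_command(
  deltas=[
    [[0, -1.5, 0, 0, 0, 0], [0, -2.5, 0, 0, 0, 0], [-0.2, -3, 0, 0, 0, 0], [0, -3, 0, 0, 0, 0], [0, -3, 0, 0, 0, 0], [0, -3, 0, 0, 0, 0], [0, -3, 0, 0, 0, 0], [0, -2.9, 0, 0, 0, 0], [0, -2, 0, 0, 0, 0], [0, -1, 0, 0, 0, 0], [0, 0, 0, 0, 0, 0], [0, 0, 0, 0, 0, 0]],
  ],
)

```text
t: 15.95
tool_pos: [0.6292, -0.1411, 0.0979]
orientation: [-2.229, -2.212, 0.0]
force: [0.0, 0.2, 0.9]
opening: 0.0932
gripper_force: 0.0
```

Request:
arm_command(
  deltas=[
    [[0, 0, -1, 0, 0, 0], [0, 0, -2, 0, 0, 0], [0, 0, -1.5, 0, 0, 0], [0, 0, -0.5, 0, 0, 0], [0, 0, 0, 0, 0, 0], [0, 0, 0, 0, 0, 0]],
  ],
)

```text
t: 16.45
tool_pos: [0.6296, -0.14, 0.0484]
orientation: [-2.226, -2.215, 0.0]
force: [0.8, 0.1, 0.6]
opening: 0.0928
gripper_force: 0.0
```

Run:
```python
from h import *
s=monitor.read_state();print(s['tool_pos']); m=eyes.camera_model('wrist')
a=eyes.read_camera('wrist');b=eyes.read_camera('top')
cv2.imwrite('pics/w3.png',np.hstack([a[:480,150:550],b[140:340,140:340].repeat(2,0).repeat(2,1)[:400] if 0 else cv2.resize(b[160:352,145:305],(400,480))])); print(proj(m,[[.6291,-.1437,.037],[.629,-.1477,.004]]))
```

```text
[ 0.62964372 -0.14003196  0.04836443]
[[313.26943426 285.54664625]
 [313.36779786 271.29304723]]
```

View pics/w3.png

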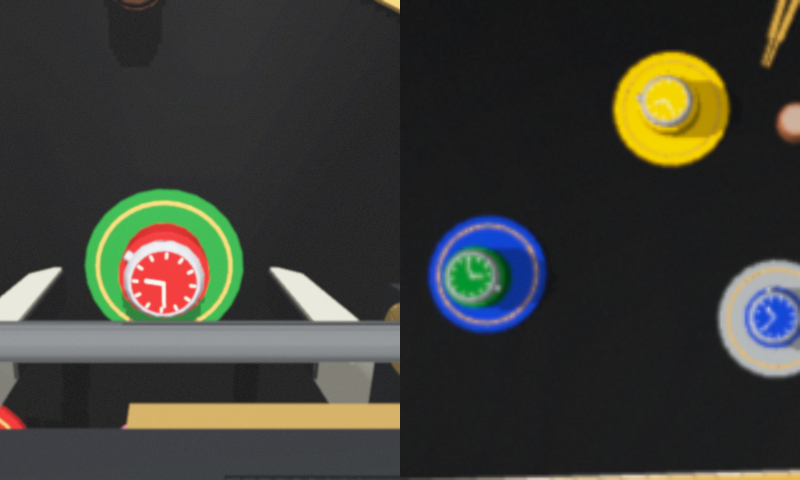

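On the left, the red dial is between the fingers at wrist (314,280). On the right, yellow stands well inside its ring and blue is parked on the spare.

Request:
arm_command(
  deltas=[
    [[0, 0, -1.5, 0, 0, 0], [0, 0, -1.5, 0, 0, 0], [0, 0, -1, 0, 0, 0], [0, 0, 0, 0, 0, 0], [0, 0, 0, 0, 0, 0]],
  ],
)

```text
t: 16.97
tool_pos: [0.6284, -0.1407, 0.0067]
orientation: [-2.227, -2.212, 0.002]
force: [0.2, 0.4, 1.1]
opening: 0.093
gripper_force: 0.0
```

Request:
arm_command(
  deltas=[
    [[0, 0, 0, 0, 0, 0], [0, 0, 0, 0, 0, 0], [0, 0, 0, 0, 0, 0], [0, 0, 0, 0, 0, 0], [0, 0, 0, 0, 0, 0], [0, 0, 0, 0, 0, 0], [0, 0, 0, 0, 0, 0], [0, 0, 0, 0, 0, 0], [0, 0, 0, 0, 0, 0], [0, 0, 0, 0, 0, 0]],
  ],
  gripper=-1,
  squeeze=20,
)

```text
t: 17.8
tool_pos: [0.6298, -0.1411, 0.0087]
orientation: [-2.228, -2.214, -0.0]
force: [-0.9, -0.6, 1.0]
opening: 0.0459
gripper_force: 20.0
```

Request:
arm_command(
  deltas=[
    [[0, 0, 0.5, 0, 0, 0], [0, 0, 1, 0, 0, 0], [0, 0, 2, 0, 0, 0], [0, 0, 2, 0, 0, 0], [0, 0, 1.5, 0, 0, 0], [0, 0, 0, 0, 0, 0]],
  ],
)

```text
t: 18.3
tool_pos: [0.6327, -0.142, 0.084]
orientation: [2.224, 2.21, 0.005]
force: [0.2, -0.7, -0.3]
opening: 0.0463
gripper_force: 20.0
```

Request:
arm_command(
  deltas=[
    [[-0.8, -0.8, 0, 0, 0, 0], [-1.6, -1.6, 0, 0, 0, 0], [-2, -2, 0, 0, 0, 0], [-2, -2, 0, 0, 0, 0], [-2, -2, 0, 0, 0, 0], [-2, -2, 0, 0, 0, 0], [-1.5, -1.6, 0, 0, 0, 0], [-1, -1, 0, 0, 0, 0], [-0.5, -0.5, 0, 0, 0, 0], [0, 0, 0, 0, 0, 0], [0, 0, 0, 0, 0, 0]],
  ],
)

```text
t: 19.22
tool_pos: [0.4958, -0.2757, 0.0782]
orientation: [-2.229, -2.213, -0.001]
force: [-0.1, 0.4, -1.2]
opening: 0.0463
gripper_force: 20.0
```

Request:
arm_command(
  deltas=[
    [[0, 0, -1.5, 0, 0, 0], [0, 0, -1.5, 0, 0, 0], [0, 0, -1.5, 0, 0, 0], [0, 0, -1, 0, 0, 0], [0, 0, -0.5, 0, 0, 0], [0, 0, 0, 0, 0, 0], [0, 0, 0, 0, 0, 0]],
  ],
)

```text
t: 19.8
tool_pos: [0.4962, -0.2758, 0.0188]
orientation: [-2.228, -2.215, -0.0]
force: [0.2, 0.9, -0.9]
opening: 0.0463
gripper_force: 20.0
```

Request:
arm_command(
  deltas=[
    [[0, 0, -0.3, 0, 0, 0], [0, 0, -0.3, 0, 0, 0], [0, 0, -0.2, 0, 0, 0], [0, 0, -0.1, 0, 0, 0], [0, 0, -0.1, 0, 0, 0], [0, 0, 0, 0, 0, 0], [0, 0, 0, 0, 0, 0]],
  ],
)

```text
t: 20.38
tool_pos: [0.4958, -0.2762, 0.0087]
orientation: [2.228, 2.214, 0.0]
force: [-0.7, 0.9, -0.7]
opening: 0.0465
gripper_force: 20.0
```

Request:
arm_command(
  deltas=[
    [[0, 0, 0, 0, 0, 0], [0, 0, 0, 0, 0, 0], [0, 0, 0, 0, 0, 0], [0, 0, 0, 0, 0, 0], [0, 0, 0, 0, 0, 0], [0, 0, 0, 0, 0, 0], [0, 0, 0, 0, 0, 0], [0, 0, 0, 0, 0, 0]],
  ],
  gripper=1,
)

```text
t: 21.05
tool_pos: [0.4957, -0.2761, 0.0086]
orientation: [-2.228, -2.214, 0.0]
force: [-0.4, -0.5, 0.1]
opening: 0.0919
gripper_force: 0.0
```

Request:
arm_command(
  deltas=[
    [[0, 0, 1, 0, 0, 0], [0, 0, 2, 0, 0, 0], [0, 0, 3, 0, 0, 0], [0, 0, 3, 0, 0, 0], [0, 0, 0, 0, 0, 0]],
  ],
)

```text
t: 21.47
tool_pos: [0.4994, -0.2785, 0.1066]
orientation: [2.221, 2.207, 0.003]
force: [0.6, -0.6, 0.7]
opening: 0.0932
gripper_force: 0.0
```

Request:
arm_command(
  deltas=[
    [[0, 1.5, 0, 0, 0, 0], [0.2, 2.5, 0, 0, 0, 0], [0, 3.4, 0, 0, 0, 0], [0, 3.4, 0, 0, 0, 0], [0, 3.4, 0, 0, 0, 0], [0, 3.4, 0, 0, 0, 0], [0, 3.4, 0, 0, 0, 0], [0, 3.4, 0, 0, 0, 0], [0, 3.4, 0, 0, 0, 0], [0, 3.4, 0, 0, 0, 0], [0, 3.4, 0, 0, 0, 0], [0, 3.4, 0, 0, 0, 0]],
  ],
)

```text
t: 22.47
tool_pos: [0.4965, 0.1061, 0.0982]
orientation: [-2.228, -2.214, 0.001]
force: [0.3, 0.0, 1.0]
opening: 0.0932
gripper_force: 0.0
```

Request:
arm_command(
  deltas=[
    [[0, 3.4, 0, 0, 0, 0], [0, 3.4, 0, 0, 0, 0], [0, 3.4, 0, 0, 0, 0], [0, 2.7, 0, 0, 0, 0], [0, 1.5, 0, 0, 0, 0], [0, 1, 0, 0, 0, 0], [0, 0, 0, 0, 0, 0], [0, 0, -1.5, 0, 0, 0], [0, 0, -2, 0, 0, 0], [0, 0, -1.5, 0, 0, 0], [0, 0, 0, 0, 0, 0], [0, 0, 0, 0, 0, 0]],
  ],
)

```text
t: 23.47
tool_pos: [0.4967, 0.2565, 0.0477]
orientation: [-2.229, -2.213, 0.004]
force: [0.2, -0.2, -0.4]
opening: 0.0929
gripper_force: 0.0
```

Run:
```python
from h import *
s=monitor.read_state();print(s['tool_pos']); m=eyes.camera_model('wrist')
a=eyes.read_camera('wrist');b=eyes.read_camera('top')
cv2.imwrite('pics/w4.png',np.hstack([a[:480,150:550],cv2.resize(b[160:352,330:490],(400,480))])); print(proj(m,[[.498,.2552,.037],[.5008,.2516,.004]]))
```

```text
[0.49670634 0.25652858 0.04767568]
[[316.98198671 281.53948573]
 [321.61965226 267.02349205]]
```

View pics/w4.png

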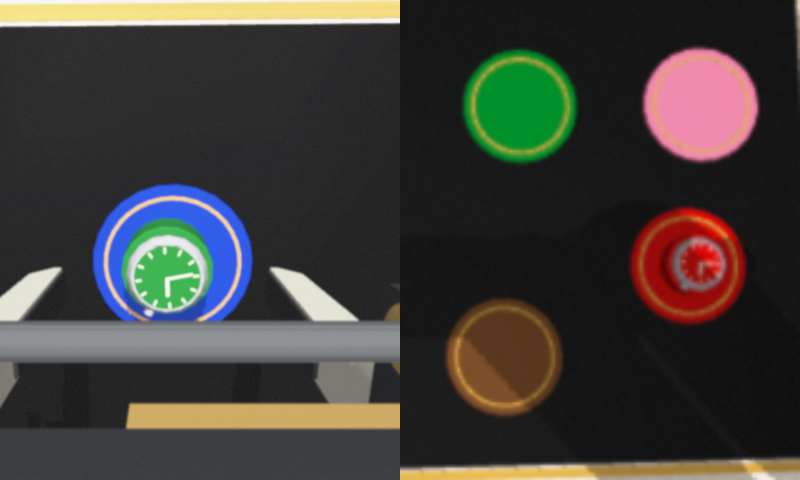

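Left: the green dial is at wrist (317,274), between the fingers. Right: red stands on the red pad and the green pad is free.

Request:
arm_command(
  deltas=[
    [[0.1, 0.1, -1.5, 0, 0, 0], [0, 0, -1.5, 0, 0, 0], [0, 0, -1, 0, 0, 0], [0, 0, 0, 0, 0, 0], [0, 0, 0, 0, 0, 0]],
  ],
)

```text
t: 23.98
tool_pos: [0.4987, 0.2587, 0.0089]
orientation: [-2.228, -2.214, 0.001]
force: [0.7, -0.2, -0.2]
opening: 0.0926
gripper_force: 0.0
```

Request:
arm_command(
  deltas=[
    [[0, 0, 0, 0, 0, 0], [0, 0, 0, 0, 0, 0], [0, 0, 0, 0, 0, 0], [0, 0, 0, 0, 0, 0], [0, 0, 0, 0, 0, 0], [0, 0, 0, 0, 0, 0], [0, 0, 0, 0, 0, 0], [0, 0, 0, 0, 0, 0], [0, 0, 0, 0, 0, 0], [0, 0, 0, 0, 0, 0]],
  ],
  gripper=-1,
  squeeze=20,
)

```text
t: 24.82
tool_pos: [0.4987, 0.2589, 0.0087]
orientation: [-2.228, -2.214, 0.0]
force: [-1.6, 1.2, 1.7]
opening: 0.0464
gripper_force: 20.0
```

Request:
arm_command(
  deltas=[
    [[0, 0, 0.5, 0, 0, 0], [0, 0, 1, 0, 0, 0], [0, 0, 2, 0, 0, 0], [0, 0, 2, 0, 0, 0], [0, 0, 1.5, 0, 0, 0], [0, 0, 0, 0, 0, 0]],
  ],
)

```text
t: 25.32
tool_pos: [0.5016, 0.2601, 0.0835]
orientation: [2.226, 2.213, 0.01]
force: [1.2, 0.6, -0.1]
opening: 0.0461
gripper_force: 20.0
```

Request:
arm_command(
  deltas=[
    [[0.5, -1.5, 0, 0, 0, 0], [1, -3, 0, 0, 0, 0], [1, -3, 0, 0, 0, 0], [1, -3, 0, 0, 0, 0], [1, -3, 0, 0, 0, 0], [1, -3, 0, 0, 0, 0], [1, -3, 0, 0, 0, 0], [1, -3, 0, 0, 0, 0], [1, -3, 0, 0, 0, 0], [1, -3, 0, 0, 0, 0], [1, -3, 0, 0, 0, 0], [1, -3, 0, 0, 0, 0]],
  ],
)

```text
t: 26.32
tool_pos: [0.6136, -0.0876, 0.0779]
orientation: [-2.228, -2.214, 0.001]
force: [0.3, 0.6, -1.4]
opening: 0.0465
gripper_force: 20.0
```

Request:
arm_command(
  deltas=[
    [[0.8, -2.5, 0, 0, 0, 0], [0.5, -2, 0, 0, 0, 0], [0.2, -1.3, 0, 0, 0, 0], [0, 0, 0, 0, 0, 0], [0, 0, -1.5, 0, 0, 0], [0, 0, -1.5, 0, 0, 0], [0, 0, -1.5, 0, 0, 0], [0, 0, -1, 0, 0, 0], [0, 0, -0.5, 0, 0, 0], [0, 0, 0, 0, 0, 0], [0, 0, 0, 0, 0, 0]],
  ],
)

```text
t: 27.23
tool_pos: [0.6287, -0.1437, 0.0186]
orientation: [-2.228, -2.215, 0.0]
force: [-0.7, 0.6, -1.1]
opening: 0.0465
gripper_force: 20.0
```

Request:
arm_command(
  deltas=[
    [[0, 0, -0.3, 0, 0, 0], [0, 0, -0.3, 0, 0, 0], [0, 0, -0.2, 0, 0, 0], [0, 0, -0.1, 0, 0, 0], [0, 0, -0.1, 0, 0, 0], [0, 0, 0, 0, 0, 0], [0, 0, 0, 0, 0, 0]],
  ],
)

```text
t: 27.82
tool_pos: [0.6289, -0.1441, 0.0087]
orientation: [2.228, 2.214, 0.0]
force: [0.5, 0.3, -0.4]
opening: 0.0463
gripper_force: 20.0
```

Request:
arm_command(
  deltas=[
    [[0, 0, 0, 0, 0, 0], [0, 0, 0, 0, 0, 0], [0, 0, 0, 0, 0, 0], [0, 0, 0, 0, 0, 0], [0, 0, 0, 0, 0, 0], [0, 0, 0, 0, 0, 0], [0, 0, 0, 0, 0, 0], [0, 0, 0, 0, 0, 0]],
  ],
  gripper=1,
)

```text
t: 28.48
tool_pos: [0.6288, -0.1441, 0.0087]
orientation: [2.228, 2.214, 0.0]
force: [0.5, 0.2, -0.3]
opening: 0.0921
gripper_force: 0.0
```

Request:
arm_command(
  deltas=[
    [[0, 0, 1, 0, 0, 0], [0, 0, 2, 0, 0, 0], [0, 0, 3, 0, 0, 0], [0, 0, 3, 0, 0, 0], [0, 0, 0, 0, 0, 0]],
  ],
)

```text
t: 28.9
tool_pos: [0.6331, -0.1454, 0.1074]
orientation: [2.221, 2.208, 0.008]
force: [1.6, -0.8, 1.5]
opening: 0.0931
gripper_force: 0.0
```

Request:
arm_command(
  deltas=[
    [[-1, 1, 0, 0, 0, 0], [-1.8, 1.8, 0, 0, 0, 0], [-2, 2, 0, 0, 0, 0], [-2.2, 2.2, 0, 0, 0, 0], [-2.2, 2.2, 0, 0, 0, 0], [-2.2, 2.2, 0, 0, 0, 0], [-2, 2.2, 0, 0, 0, 0], [-1.8, 1.8, 0, 0, 0, 0], [-1.1, 1.1, 0, 0, 0, 0], [-0.5, 0.5, 0, 0, 0, 0], [0, 0, 0, 0, 0, 0], [0, 0, 0, 0, 0, 0]],
  ],
)

```text
t: 29.9
tool_pos: [0.4615, 0.0257, 0.0993]
orientation: [2.227, 2.214, 0.001]
force: [-0.2, -0.1, 0.8]
opening: 0.0931
gripper_force: 0.0
```

Request:
arm_command(
  deltas=[
    [[0, 0, -1.5, 0, 0, 0], [0, 0, -2, 0, 0, 0], [0, 0, -1.5, 0, 0, 0], [0, 0, 0, 0, 0, 0], [0, 0, 0, 0, 0, 0]],
  ],
)

```text
t: 30.32
tool_pos: [0.4606, 0.0252, 0.0481]
orientation: [-2.229, -2.212, 0.002]
force: [-0.2, -1.4, 0.1]
opening: 0.0928
gripper_force: 0.0
```

Request:
arm_command(
  deltas=[
    [[0, 0, -1.5, 0, 0, 0], [0, 0, -1.5, 0, 0, 0], [0, 0, -1, 0, 0, 0], [0, 0, 0, 0, 0, 0], [0, 0, 0, 0, 0, 0]],
  ],
)

```text
t: 30.73
tool_pos: [0.461, 0.0257, 0.009]
orientation: [-2.229, -2.214, 0.0]
force: [-0.0, 0.3, 0.2]
opening: 0.093
gripper_force: 0.0
```

Request:
arm_command(
  deltas=[
    [[0, 0, 0, 0, 0, 0], [0, 0, 0, 0, 0, 0], [0, 0, 0, 0, 0, 0], [0, 0, 0, 0, 0, 0], [0, 0, 0, 0, 0, 0], [0, 0, 0, 0, 0, 0], [0, 0, 0, 0, 0, 0], [0, 0, 0, 0, 0, 0], [0, 0, 0, 0, 0, 0], [0, 0, 0, 0, 0, 0]],
  ],
  gripper=-1,
  squeeze=20,
)

```text
t: 31.57
tool_pos: [0.4608, 0.0259, 0.0087]
orientation: [-2.228, -2.214, 0.0]
force: [-0.5, -1.0, 0.6]
opening: 0.0461
gripper_force: 20.0
```

Request:
arm_command(
  deltas=[
    [[0, 0, 0.5, 0, 0, 0], [0, 0, 1, 0, 0, 0], [0, 0, 2, 0, 0, 0], [0, 0, 2, 0, 0, 0], [0, 0, 1.5, 0, 0, 0], [0, 0, 0, 0, 0, 0]],
  ],
)

```text
t: 32.07
tool_pos: [0.4636, 0.0258, 0.083]
orientation: [2.225, 2.211, 0.007]
force: [-0.0, 0.0, -1.2]
opening: 0.0466
gripper_force: 20.0
```

Request:
arm_command(
  deltas=[
    [[0.3, 1.5, 0, 0, 0, 0], [0.4, 2.5, 0, 0, 0, 0], [0.5, 3, 0, 0, 0, 0], [0.5, 3, 0, 0, 0, 0], [0.5, 3, 0, 0, 0, 0], [0.5, 3, 0, 0, 0, 0], [0.5, 2.9, 0, 0, 0, 0], [0.4, 2, 0, 0, 0, 0], [0.3, 1.5, 0, 0, 0, 0], [0.1, 0.5, 0, 0, 0, 0], [0, 0, 0, 0, 0, 0], [0, 0, 0, 0, 0, 0]],
  ],
)

```text
t: 33.07
tool_pos: [0.5003, 0.2543, 0.0781]
orientation: [-2.228, -2.215, 0.002]
force: [0.1, 0.2, 0.0]
opening: 0.0464
gripper_force: 20.0
```

Request:
arm_command(
  deltas=[
    [[0, 0, -1.5, 0, 0, 0], [0, 0, -1.5, 0, 0, 0], [0, 0, -1.5, 0, 0, 0], [0, 0, -1, 0, 0, 0], [0, 0, -0.5, 0, 0, 0], [0, 0, 0, 0, 0, 0], [0, 0, 0, 0, 0, 0]],
  ],
)

```text
t: 33.65
tool_pos: [0.5009, 0.2545, 0.0189]
orientation: [-2.229, -2.214, 0.0]
force: [-0.2, -0.2, 0.1]
opening: 0.0463
gripper_force: 20.0
```

Request:
arm_command(
  deltas=[
    [[0, 0, -0.3, 0, 0, 0], [0, 0, -0.3, 0, 0, 0], [0, 0, -0.2, 0, 0, 0], [0, 0, -0.1, 0, 0, 0], [0, 0, -0.1, 0, 0, 0], [0, 0, 0, 0, 0, 0], [0, 0, 0, 0, 0, 0]],
  ],
)

```text
t: 34.23
tool_pos: [0.5008, 0.255, 0.0087]
orientation: [2.228, 2.215, 0.0]
force: [0.3, -0.5, 0.2]
opening: 0.0463
gripper_force: 20.0
```

Request:
arm_command(
  deltas=[
    [[0, 0, 0, 0, 0, 0], [0, 0, 0, 0, 0, 0], [0, 0, 0, 0, 0, 0], [0, 0, 0, 0, 0, 0], [0, 0, 0, 0, 0, 0], [0, 0, 0, 0, 0, 0], [0, 0, 0, 0, 0, 0], [0, 0, 0, 0, 0, 0]],
  ],
  gripper=1,
)

```text
t: 34.9
tool_pos: [0.5008, 0.2549, 0.0086]
orientation: [-2.228, -2.214, 0.0]
force: [-0.1, 0.5, -0.5]
opening: 0.092
gripper_force: 0.0
```

Request:
arm_command(
  deltas=[
    [[0, 0, 1, 0, 0, 0], [0, 0, 2, 0, 0, 0], [0, 0, 3, 0, 0, 0], [0, 0, 4, 0, 0, 0], [-1, -2, 2, 0, 0, 0], [-1, -3, 0, 0, 0, 0], [-1, -3, 0, 0, 0, 0], [-1, -3, 0, 0, 0, 0], [-1, -3, 0, 0, 0, 0], [-1, -3, 0, 0, 0, 0], [-1, -3, 0, 0, 0, 0], [0, 0, 0, 0, 0, 0]],
  ],
)

```text
t: 35.9
tool_pos: [0.4296, 0.051, 0.1293]
orientation: [2.23, 2.21, -0.002]
force: [-0.5, -0.5, -0.6]
opening: 0.093
gripper_force: 0.0
```

Run:
```python
from h import *
b=eyes.read_camera('top');c=eyes.read_camera('scene');m=eyes.camera_model('top')
cv2.imwrite('pics/fin.png',cv2.resize(b[160:340,140:480],(800,424),interpolation=cv2.INTER_CUBIC));cv2.imwrite('pics/fins.png',c)
P=dict(G=(.629,-.1477),R=(.4962,-.2787),Y=(.6314,.1049),B=(.5008,.2516))
for k,p in P.items():
    q=proj(m,[[*p,.037]])[0]; print(k,((q-[140,160])*800/340).round(1))
print('loupe',((proj(m,[[.6171,.0048,.03]])[0]-[140,160])*800/340).round(1))
```

```text
G [565.2  91.7]
R [728.7 247.2]
Y [261.8  94.2]
B [ 82.2 255.7]
loupe [383.  110.5]
```

View pics/fin.png

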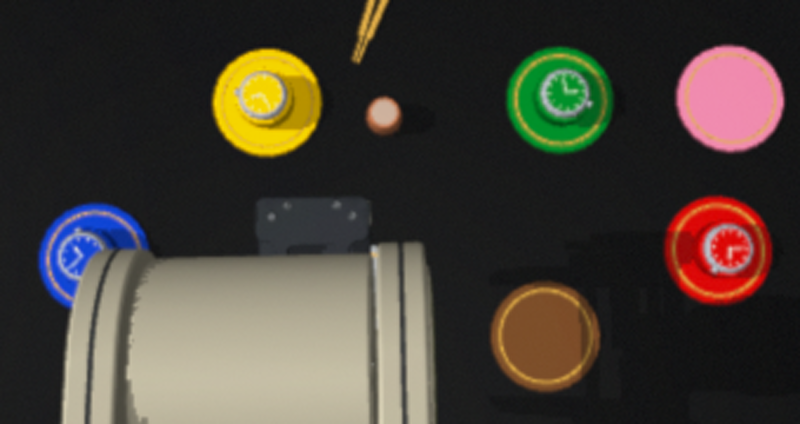

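View pics/fins.png

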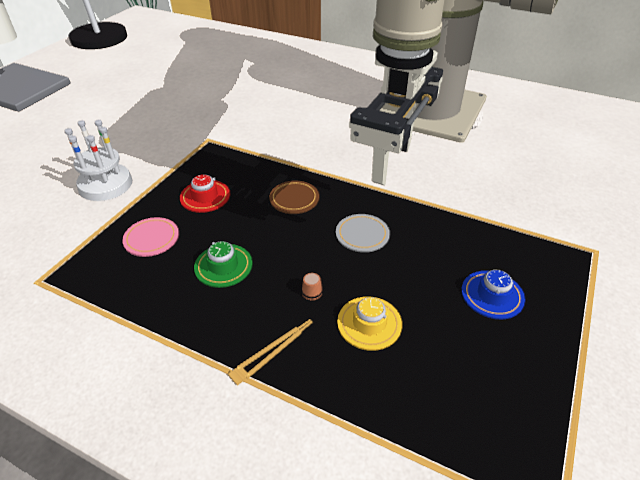

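In the top view the dials sit at Y (263,95), G (565,92), R (728,248) and B (80,256). Each is within 2–3 px (about 2 mm) of where a centred watch would appear. The loupe is unmoved and the gripper is clear.

```bash
python3 -c "
from plant import ticket
print(ticket.close_job())"
```

```text
the job is handed in; nothing more can be done
None
```

The job is handed in: before handing in, the cameras showed all four watches upright on their own pads within about 2 mm of centre and the loupe unmoved; no verdict was returned.

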